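# Take a loose-bottomed tart tin apart over a post

## Task

Take the small loose-bottomed tart tin apart for the washing-up: set it upright over the wooden post so that the post pushes the loose base up out of the ring, and leave the ring all the way down round the post. Then lift the base off the top of the post and lay it flat and gently on the chopping board. The taller ring without a base is only a pastry cutter and is not needed.

Things in the scene. Friction and masses are not known exactly. Their poses are not given: they have to be found in the camera images.
- ring_center (a point): Tart tin's loose steel ring, upright: 61 mm outside diameter, 26 mm high; inside 56 mm, but a 3 mm thick lip at the bottom leaves a 44 mm opening. It starts on the worktop with the base inside on the lip. 0.06 to 0.11 kg. Point: its centre, 13 mm above its underside; z up. Nearby (places may be swapped) stands a steel pastry cutter, as wide but 40 mm high, without lip or base.
- base_center (a point): Loose base of the tart tin: plain flat aluminium disc, 52 mm diameter, 6 mm thick, about 0.04 kg. At the start it lies inside the ring on its lip, 2 mm free all round and 17 mm below the rim, so it cannot be gripped there. The point is its centre, half-way up (3 mm above its underside); z is its normal.
- stand_top (a point): Fixed wooden stand: an upright round post of 28 mm diameter on a flat round foot of 80 mm diameter and 5 mm thickness. The point is the centre of the flat post top, 52 mm above the worktop and 47 mm above the foot; z up. It passes through the bottom opening of the ring with 8 mm to spare all round.
- board_top (a point): Fixed wooden chopping board lying on the worktop, 240 x 340 x 22 mm. The point is the centre of its top face, 22 mm above the worktop; x is along the 240 mm side, y along the 340 mm side, z up.
Things that resemble listed ones, but are neither listed nor needed, are in the scene too. Of the things shaped like the part that bears base_center, the aluminium one is meant.

How it is judged:
By the outcome, as a careful person would: the job done as asked, in the order asked, and still so for the second after the job is handed in, with the robot touching nothing.
It also fails if it takes over 58 s, if anything falls off the work surface, if the arm or the gripper's body presses on something with over 40 N, if the wrist force passes 120 N, or if a joint passes its speed limit or range.

## Robot

A 6-joint arm with a two-finger parallel gripper is mounted at the origin on a cart in front of the work surface, level with it; the furniture and walls round the work are solid. World frame = base frame: x ahead of the robot, y to its left, z up, the work surface at z = 0. Lengths are in m, angles in degrees, forces in N, time in s.
With the tool pointing down it reaches from about 0.35 to 0.875 m from the base axis. Payload 4.2 kg.
Tool frame: the origin (TCP) lies between the finger pads; the fingertips stand 8 mm ahead of it and the grasp point (between the pads) lies 11 mm behind it; z points along the fingers, y is the line along which they close (so a half turn about z gives the same grasp; the last joint's range is limited). The gripper opens to 87 mm and grips with 3 to 60 N. Pads are 19 mm wide; open, the fingers measure 117 mm over their backs; the gripper's body (75 mm by 190 mm) begins 51 mm behind the grasp point.
Start: joints at [-53.423, 22.042, 0.453, 0, -68.411, -14.817], TCP at [0.232, -0.58, 0.231] pointing down, gripper open.
Joint ranges: [-179.83, 179.83], [-69.29, 118.12], [-61.27, 80.66], [-181.25, 117.63], [-171.15, -9.14], [-177.46, 177.46]. Speed limits (degrees/s): [159.86, 159.86, 180, 180, 180, 180].

## Interface

Orientations are given as a 3x3 rotation matrix whose columns are the frame's x, y, z axes.
In Python, from station import sense, capture, camera_model, finish_job, find_in gives the robot as it stands. The module is installed in compiled form; this text tells all that it offers.
- The arm moves only by the tool arm_command, never from a script. Its argument "motion" is a list of rows, each a list of 7 numbers: the finger opening in mm, from 0 to 87, then the shift along the tool's x, y, z in mm, then the turn, a rotation vector about the tool's x, y, z in rad. In form: [[jaw, dx, dy, dz, rx, ry, rz], ...]. A call has 1 to 8 rows; each row shifts and turns the commanded pose from where the row before left it, along the tool's axes as they then stand; what a row does not reach is not made up. A row lasts 1/10 s, in which the tool goes at most 50 mm and 8.59 degrees, less where a joint would pass 70% of its speed; a pose out of reach is approached as far as the arm can. A call with a gripper value outside its range is refused whole. The fingers move at their own pace and stop on an object; the grip force is fixed at half the most. Time passes only in rows, so rows that do not move let the fingers close. It gives the time, the measured TCP pose, the force, the opening and the grip force at its end, in the units of the state.
- sense(): the state, without advancing time (a new reading comes with each control period).
- capture(name): name is "scene" or "top" or "wrist"; returns the picture (420x560x3 uint8, red, green, blue); there is no depth.
- camera_model(name): a dict with "fx", "fy", "cx", "cy" (pixels), "k1" (the pictures are not rectified: a ray, as slopes to the right and down, at radius r is drawn at 1 + k1 r^2 times it, then the intrinsics apply), "R" (3x3) and "t" (3): a world point X has camera coordinates R X + t. Camera axes: x right, y down, z forward; pixel columns grow to the right and rows downward; lengths in m; the calibration is good to about 2 mm. A picture is of the moment at which its call begins: read the wrist's pose just before it. camera_model takes no time and is no camera call; for the wrist camera it gives the pose at the moment of the call.
- finish_job(): hands the job in; it is judged then, once.
Trained networks look in the newest picture that a camera, given by its name, has taken for a name from the list of things; names that differ only in an ending like _2 or _b are one class to them, and where a whole thing is asked for, a point or a joint stands for the part that bears it (a point fixed in the world has none). Each returns a list of dicts, best first, with "p" (0 to 1); they miss things now and then, are a little off and sometimes report something else, mostly with a low value. They report only what shows in the picture. A call takes as long as a camera call. They do not tell look-alikes from the thing itself.
- find_in(target, camera): "location" ([row, column] in pixels, amid what is visible of it).
The state is a dict: "time_s": time; "joints": joint angles; "joint_velocities": joint speeds; "effort": joint torques, N m; "tcp_pos": TCP position; "ee_rot": TCP orientation; "wrist_force": force on the tool from outside, world axes, zero at the start; "moment": the same for the moment, N m; "gripper_width": opening from 0.0 (shut) to 1.0 (fully open); "gripper_force": force on a finger pad.
Only numpy, scipy, OpenCV 4.12 (cv2) and the standard library are available. Lean on these libraries where they do the work, as an engineer would, in place of code of your own. Each camera call takes 0.05 s, during which the arm holds its last target. There are 200 camera calls.

## Working session

There is one attempt and no reset: what is moved stays moved. The work goes in short steps, Python scripts to look and compute and a tool call to move; the robot and the scene stay as the last step left them, time stands still between calls to the robot, and variables do not carry over. Pictures are saved under pics/ and viewed, at most 12 in all, crops included, and the job is handed in when it is done.

Besides the shell and the picture viewer there is one more tool, called after "Emit:" as name(argument=value, ...), one argument or row to a line, values as JSON. arm_command: Moves the arm, as the interface text tells. Its arguments: {"type":"object","properties":{"motion":{"type":"array"}},"required":["motion"]}

```bash
mkdir -p pics
cat > h.py <<'E'
import numpy as np, cv2
from station import *
def ray(cam,rc):
    m=camera_model(cam) if isinstance(cam,str) else cam
    d=np.array([(rc[1]-m["cx"])/m["fx"],(rc[0]-m["cy"])/m["fy"]]);u=d.copy()
    for _ in range(20): u=d/(1+m["k1"]*(u@u))
    R=np.array(m["R"]);t=np.array(m["t"])
    return -R.T@t, R.T@np.array([u[0],u[1],1])
def at(cam,rc,z):
    o,d=ray(cam,rc); return o+d*(z-o[2])/d[2]
def px(cam,X):
    m=camera_model(cam) if isinstance(cam,str) else cam
    c=np.array(m["R"])@X+np.array(m["t"]);u=c[:2]/c[2];u=u*(1+m["k1"]*(u@u))
    return [m["fy"]*u[1]+m["cy"],m["fx"]*u[0]+m["cx"]]
def save(cam,f,crop=None,s=1):
    p=capture(cam)
    q=p if crop is None else p[crop[0]:crop[1],crop[2]:crop[3]]
    cv2.imwrite('pics/'+f,cv2.resize(q[:,:,::-1],None,fx=s,fy=s)); return p
E
python3 - <<'E'
from h import *
a=save('scene','s.png');b=save('top','t.png')
cv2.imwrite('pics/st.png',cv2.resize(np.vstack([a,b])[:,:,::-1],(400,600)))
Z=dict(ring_center=.013,base_center=.006,stand_top=.052,board_top=.022)
for c in('scene','top'):
  for n in Z:
    for d in find_in(n,c)[:4]: print(c,n,round(d['p'],2),np.round(d['location']),np.round(at(c,d['location'],Z[n]),3))
print(sense()['time_s'],sense()['ee_rot'])
E
```

```text
scene ring_center 0.57 [193. 327.] [ 0.588 -0.285  0.013]
scene base_center 0.55 [180. 354.] [ 0.591 -0.4    0.006]
scene base_center 0.53 [188. 325.] [ 0.616 -0.299  0.006]
scene base_center 0.49 [207. 304.] [ 0.585 -0.194  0.006]
scene stand_top 0.7 [241. 310.] [ 0.428 -0.088  0.052]
scene stand_top 0.68 [292. 175.] [0.484 0.281 0.052]
scene board_top 0.73 [292. 178.] [0.506 0.268 0.022]
scene board_top 0.7 [190. 323.] [ 0.597 -0.274  0.022]
top ring_center 0.65 [167. 369.] [ 0.645 -0.291  0.013]
top base_center 0.77 [190. 332.] [ 0.583 -0.196  0.006]
top base_center 0.72 [178. 370.] [ 0.619 -0.297  0.006]
top base_center 0.67 [190. 410.] [ 0.589 -0.401  0.006]
top stand_top 0.65 [224. 310.] [ 0.486 -0.134  0.052]
top board_top 0.7 [210. 163.] [0.519 0.248 0.022]
0.5 [[-9.28742465e-01 -3.70725550e-01 -1.53462373e-05]
 [-3.70725549e-01  9.28742460e-01  1.02263392e-04]
 [-2.36589499e-05  1.00665597e-04 -9.99999995e-01]]
```

View pics/t.png

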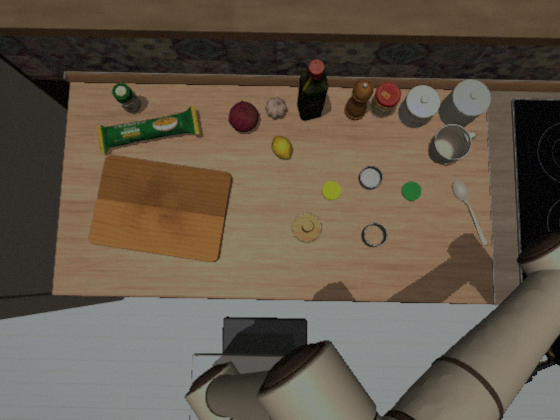

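View pics/s.png

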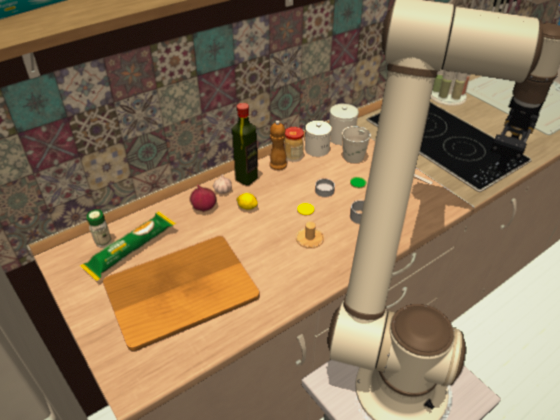

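Top view: the tin could be the ring at (178,370), which has a grey floor, or the ring at (235,374), which shows wood inside and so is likely the cutter. The base could be the grey disc in the tin at (178,370), the yellow disc at (190,332) or the green disc at (191,411). The stand is at (227,307) and the board at (208,162). I choose the ring at (178,370) and will check it in a crop.

Run:
```python
from h import *
p=save('top','c.png',(155,255,280,425),5)
for n,rc in dict(tin=(178,370),cut=(235,374)).items(): print(n,at('top',rc,.026))
print(at('top',(227,307),.05)); 
print(camera_model('top')['fx'], -np.array(camera_model('top')['R']).T@camera_model('top')['t'])
for c in [(104,186),(160,121),(170,231),(260,217),(242,90)]: print(at('top',c,.022))
```

```text
tin [ 0.61371194 -0.29218747  0.026     ]
cut [ 0.46397523 -0.30155431  0.026     ]
[ 0.47879999 -0.12708371  0.05      ]
467.4778045670715 [ 0.35719175 -0.05989037  1.22929378]
[0.80769068 0.20082909 0.022     ]
[0.64997316 0.36549342 0.022     ]
[0.62875666 0.07359077 0.022     ]
[0.39190804 0.10152129 0.022     ]
[0.4316137  0.43123477 0.022     ]
```

View pics/c.png

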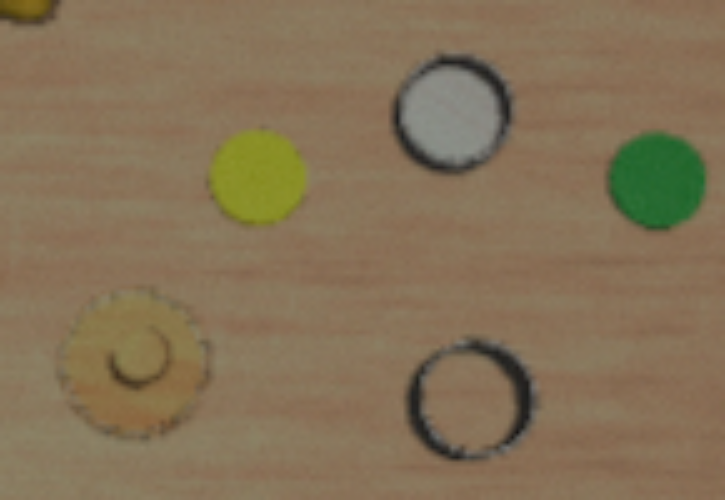

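The crop shows the tin with the aluminium base at top pixel (177.6,370.6), and the cutter at (235,374) is empty. The choice stands, so I'm moving above the tin.

Emit:
arm_command(
  motion=[
    [87,-38,10,0,0,0,0],
    [87,-38,10,0,0,0,0],
    [87,-38,10,0,0,0,0],
    [87,-38,10,0,0,0,0],
    [87,-38,11,0,0,0,0],
    [87,-38,11,0,0,0,0],
    [87,-38,11,0,0,0,0],
    [87,-38,11,0,0,0,0],
  ],
)

```text
time_s: 1.35
tcp_pos: [0.4841, -0.3886, 0.2308]
ee_rot: [[-0.929, -0.371, 0.0], [-0.371, 0.929, -0.0], [-0.0, -0.0, -1.0]]
wrist_force: [0.8, -0.6, 0.3]
gripper_width: 1.001
gripper_force: 0.0
```

Emit:
arm_command(
  motion=[
    [87,-38,11,0,0,0,0],
    [87,-38,11,0,0,0,0],
    [87,-38,10,20,0,0,0],
    [87,-38,10,30,0,0,0],
    [87,0,0,0,0,0,0],
    [87,0,0,0,0,0,0],
  ],
)

```text
time_s: 1.95
tcp_pos: [0.6086, -0.2936, 0.1792]
ee_rot: [[-0.928, -0.372, -0.003], [-0.372, 0.928, 0.0], [0.002, 0.001, -1.0]]
wrist_force: [-0.3, 0.6, 0.7]
gripper_width: 0.999
gripper_force: 0.0
```

Run:
```python
from h import *
s=sense();print(s['time_s'],s['tcp_pos'],np.round(s['ee_rot'],3),s['joints'])
save('wrist','w1.png')
for n in('ring_center','base_center'):
  for d in find_in(n,'wrist')[:4]: print(n,round(d['p'],2),np.round(d['location']),np.round(at('wrist',d['location'],.013),4))
```

```text
1.95 [ 0.60860146 -0.29364327  0.17923187] [[-0.928 -0.372 -0.003]
 [-0.372  0.928  0.   ]
 [ 0.002  0.001 -1.   ]] [-1.20692653e+01  2.90571471e+01  4.28201572e+00  2.05931155e-02
 -6.53813768e+01 -5.60819006e+01]
ring_center 0.77 [228. 276.] [ 0.6385 -0.2856  0.013 ]
base_center 0.97 [205. 372.] [ 0.5769 -0.2007  0.013 ]
base_center 0.96 [136. 187.] [ 0.5809 -0.4063  0.013 ]
base_center 0.86 [205. 273.] [ 0.6161 -0.299   0.013 ]
```

View pics/w1.png

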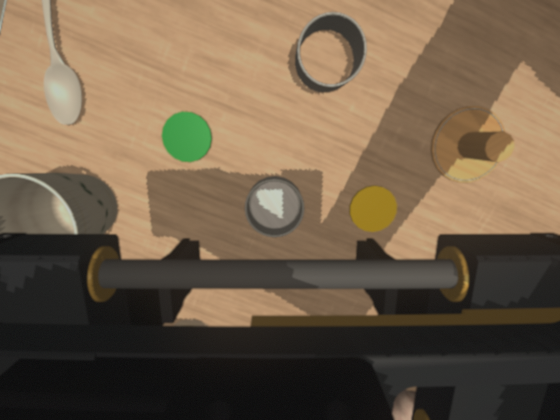

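The wrist view shows the tin under the gripper at about (206,274), the cutter at (52,331), yellow at (209,374), green at (136,187) and the stand post top at (146,497).

Run:
```python
from h import *
p=cv2.imread('pics/w1.png');cv2.imwrite('pics/w1c.png',cv2.resize(np.hstack([p[160:260,220:330],p[95:195,415:525]]),None,fx=3.5,fy=3.5,interpolation=cv2.INTER_CUBIC))
m=camera_model('wrist')
# model overlays: predicted bounding boxes
def box(x,y,z,r):
  a=np.linspace(0,6.28,90);q=np.array([px(m,np.array([x+r*np.cos(t),y+r*np.sin(t),z])) for t in a]);return np.round([*q.min(0),*q.max(0)],1)
for x,y in((.612,-.293),(.615,-.296)): print(x,y,box(x,y,.026,.0305),box(x,y,.0,.0305))
print(at(m,(206,274),.02),at('top',(177.6,370.6),.02),at(m,(146,497),.052),at('top',(226,308.2),.052))
```

```text
0.612 -0.293 [176.8 249.7 234.7 309.1] [173.6 251.8 227.5 306.9]
0.615 -0.296 [178.5 246.  236.2 305.3] [175.2 248.3 228.9 303.3]
[ 0.61495847 -0.29789249  0.02      ] [ 0.61609814 -0.29493503  0.02      ] [ 0.48011316 -0.13189831  0.052     ] [ 0.48119645 -0.12997591  0.052     ]
```

View pics/w1c.png

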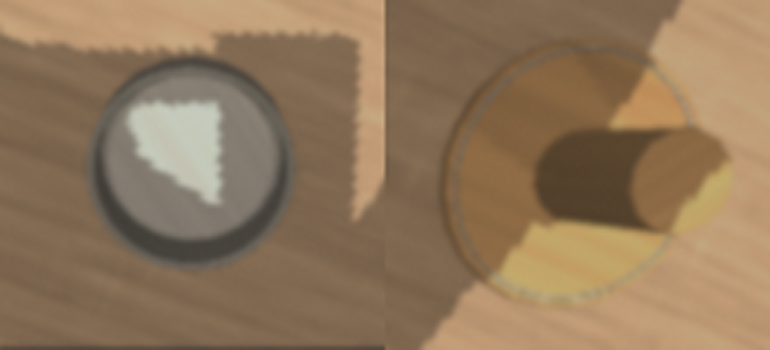

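Emit:
arm_command(
  motion=[
    [87,-5,-5,20,0,0,0],
    [87,0,0,30,0,0,0],
    [87,0,0,30,0,0,0],
    [87,0,0,30,0,0,0],
    [87,0,0,10,0,0,0],
    [87,0,0,0,0,0,0],
    [87,0,0,0,0,0,0],
  ],
)

```text
time_s: 2.8
tcp_pos: [0.616, -0.2981, 0.0627]
ee_rot: [[-0.929, -0.371, 0.003], [-0.371, 0.929, -0.001], [-0.002, -0.002, -1.0]]
wrist_force: [0.2, -0.1, 0.4]
gripper_width: 1.0
gripper_force: 0.0
```

Run:
```python
from h import *
s=sense();print(s['time_s'],s['tcp_pos'],np.round(s['ee_rot'],4))
p=save('wrist','w2.png');cv2.imwrite('pics/st.png',cv2.resize(p[:,:,::-1],(420,315)))
print(at('top',(226,308.2),.052))
m=camera_model('wrist')
t=s['tcp_pos'];print(px(m,np.array([t[0],t[1],.026])))
```

```text
2.8 [ 0.61598601 -0.2980954   0.06269401] [[-0.9288 -0.3706  0.0031]
 [-0.3707  0.9288 -0.0014]
 [-0.0024 -0.0025 -1.    ]]
[ 0.48119645 -0.12997591  0.052     ]
[np.float64(240.6263242657973), np.float64(278.82030544684756)]
```

View pics/w2.png

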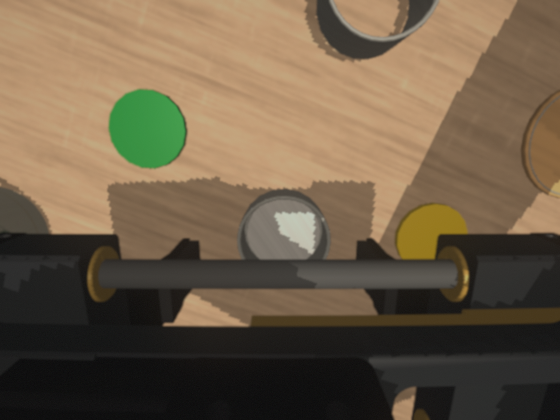

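The wrist shows the ring's rim centred near (236,284), about 2–3 mm off the tool axis. I'll correct for that, go down and grip.

Emit:
arm_command(
  motion=[
    [87,2,2.5,20,0,0,0],
    [87,0,0,20,0,0,0],
    [87,0,0,9.5,0,0,0],
    [87,0,0,0,0,0,0],
    [50,0,0,0,0,0,0],
    [50,0,0,0,0,0,0],
    [50,0,0,0,0,0,0],
    [50,0,0,0,0,0,0],
  ],
)

```text
time_s: 3.65
tcp_pos: [0.6126, -0.2957, 0.0118]
ee_rot: [[-0.929, -0.371, 0.001], [-0.371, 0.929, -0.0], [-0.001, -0.001, -1.0]]
wrist_force: [-0.5, 0.7, -0.5]
gripper_width: 0.722
gripper_force: 0.0
```

Emit:
arm_command(
  motion=[
    [50,0,0,0,0,0,0],
    [50,0,0,0,0,0,0],
    [50,0,0,0,0,0,0],
  ],
)

```text
time_s: 3.95
tcp_pos: [0.6126, -0.2956, 0.0117]
ee_rot: [[-0.929, -0.371, 0.001], [-0.371, 0.929, -0.0], [-0.001, -0.001, -1.0]]
wrist_force: [-0.6, 0.8, 4.2]
gripper_width: 0.703
gripper_force: 30.0
```

Emit:
arm_command(
  motion=[
    [50,0,0,-15,0,0,0],
    [50,0,0,-30,0,0,0],
    [50,0,0,-35,0,0,0],
    [50,10,30,-15,0,0,0],
    [50,10,35,0,0,0,0],
    [50,10,35,0,0,0,0],
    [50,10,35,0,0,0,0],
    [50,10,35,0,0,0,0],
  ],
)

```text
time_s: 4.75
tcp_pos: [0.5016, -0.1553, 0.1065]
ee_rot: [[-0.929, -0.37, 0.0], [-0.37, 0.929, 0.0], [-0.0, 0.0, -1.0]]
wrist_force: [0.1, 0.6, 0.1]
gripper_width: 0.699
gripper_force: 30.0
```

Emit:
arm_command(
  motion=[
    [50,8,20,0,0,0,0],
    [50,3,10,0,0,0,0],
    [50,0,2,0,0,0,0],
    [50,0,0,0,0,0,0],
    [50,0,0,0,0,0,0],
  ],
)

```text
time_s: 5.25
tcp_pos: [0.4817, -0.1311, 0.1061]
ee_rot: [[-0.929, -0.37, 0.001], [-0.37, 0.929, -0.0], [-0.001, -0.0, -1.0]]
wrist_force: [0.2, -0.4, -2.7]
gripper_width: 0.697
gripper_force: 30.0
```

Run:
```python
from h import *
s=sense();print(s['time_s'],s['tcp_pos'],np.round(s['ee_rot'],4),s['gripper_force'])
a=save('top','t3.png');b=save('scene','s3.png');w=save('wrist','w3.png')
cv2.imwrite('pics/m3.png',np.hstack([cv2.resize(w,(560,420)),cv2.resize(b[180:290,260:340],(240,330)) if 0 else cv2.resize(np.vstack([b[190:270,270:350],a[185:265,270:350]]),(210,420))])[:,:,::-1])
for c in('scene','top','wrist'): print(c,px(c,np.array([.4805,-.131,.052])),px(c,np.array([*s['tcp_pos'][:2],s['tcp_pos'][2]-.0117+.026])))
```

```text
5.25 [ 0.48165918 -0.13112626  0.10611533] [[-9.289e-01 -3.702e-01  7.000e-04]
 [-3.702e-01  9.289e-01 -2.000e-04]
 [-6.000e-04 -4.000e-04 -1.000e+00]] 29.999865324589337
scene [np.float64(223.70141316095317), np.float64(310.3206713927467)] [np.float64(204.66634434559327), np.float64(311.2418304742571)]
top [np.float64(226.28182740638033), np.float64(308.60145969621556)] [np.float64(222.84533096540292), np.float64(310.4262280258951)]
wrist [np.float64(232.6161065931624), np.float64(279.08038462698124)] [np.float64(277.1285572861093), np.float64(278.51257071525345)]
```

View pics/m3.png

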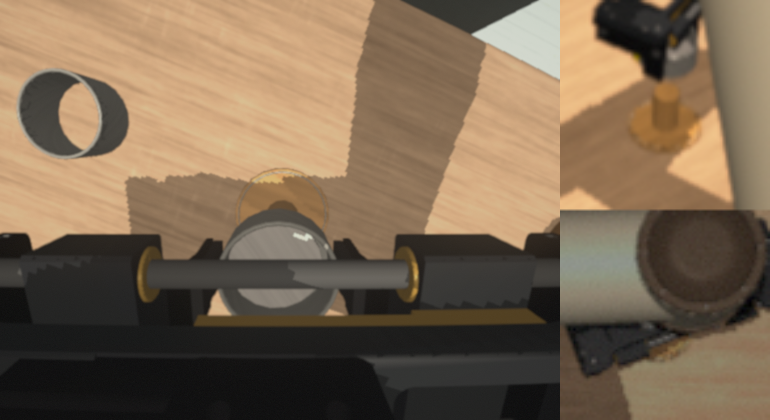

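Run:
```python
from h import *
m=camera_model('wrist')
print(at(m,(211,283),.005),at(m,(227,283),.052))
w=cv2.imread('pics/w3.png')
def ell(x,y,z,r,c):
  for t in np.linspace(0,6.28,100):
    q=px(m,np.array([x+r*np.cos(t),y+r*np.sin(t),z])); cv2.circle(w,(int(q[1]*4),int(q[0]*4)),1,c,-1)
w=cv2.resize(w,None,fx=4,fy=4,interpolation=cv2.INTER_CUBIC)
ell(.4805,-.131,.005,.04,(0,0,255));ell(.4805,-.131,.052,.014,(0,0,255))
s=sense()['tcp_pos'];ell(s[0],s[1],s[2]+.0143,.0305,(0,255,0))
cv2.imwrite('pics/ov.png',w[600:1200,800:1500])
```

```text
[ 0.47535181 -0.12928256  0.005     ] [ 0.47565352 -0.1299811   0.052     ]
```

View pics/ov.png

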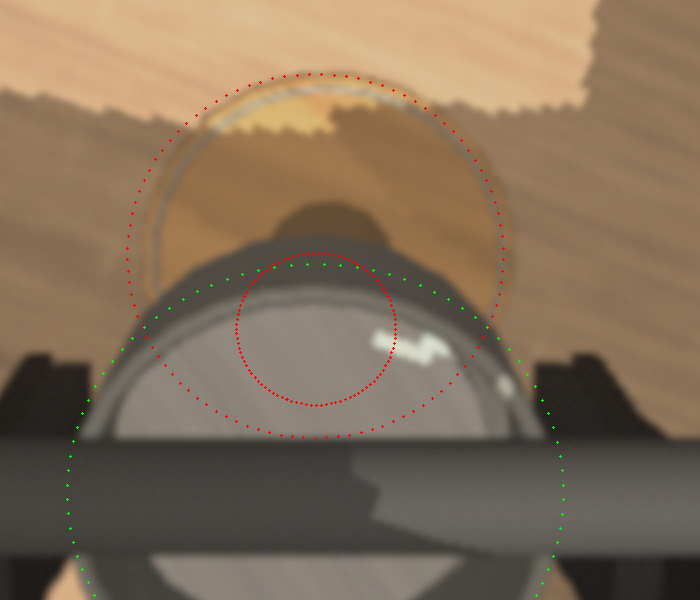

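The overlay shows the held ring about 3 mm towards −x of the tool, and the foot about 3 mm towards +y. I'll shift to match and lower.

Emit:
arm_command(
  motion=[
    [50,3,2.5,0,0,0,0],
    [50,0,0,15,0,0,0],
    [50,0,0,15,0,0,0],
    [50,0,0,10,0,0,0],
    [50,0,0,10,0,0,0],
    [50,0,0,10,0,0,0],
    [50,0,0,5,0,0,0],
    [50,0,0,0,0,0,0],
  ],
)

```text
time_s: 6.2
tcp_pos: [0.4766, -0.1294, 0.0403]
ee_rot: [[-0.929, -0.371, -0.001], [-0.371, 0.929, -0.0], [0.001, 0.0, -1.0]]
wrist_force: [0.7, 0.9, -1.3]
gripper_width: 0.701
gripper_force: 30.0
```

Run:
```python
from h import *
s=sense();print(s['time_s'],s['tcp_pos'],s['wrist_force'],s['moment'])
b=save('scene','s4.png');w=save('wrist','w4.png')
cv2.imwrite('pics/m4.png',np.hstack([w[130:410,150:450],cv2.resize(b[200:260,290:340],(233,280))])[:,:,::-1])
```

```text
6.2 [ 0.47662345 -0.12937592  0.04034718] [ 0.66067826  0.86490195 -1.32225527] [-0.01466212  0.00875782  0.01542012]
```

View pics/m4.png

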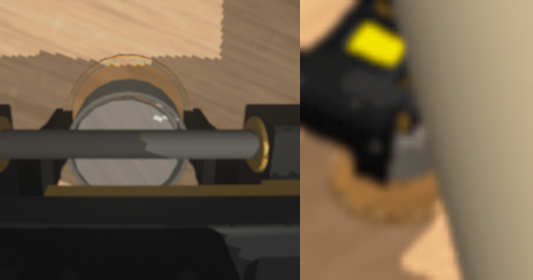

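The foot shows concentric around the ring (crop centre about (130,100)), the base looks lifted towards the rim, and there is no side load. I'll lower the ring to the foot.

Emit:
arm_command(
  motion=[
    [50,0,0,8,0,0,0],
    [50,0,0,8,0,0,0],
    [50,0,0,5,0,0,0],
    [50,0,0,2,0,0,0],
    [50,0,0,0,0,0,0],
    [50,0,0,0,0,0,0],
  ],
)

```text
time_s: 6.9
tcp_pos: [0.4771, -0.1294, 0.0181]
ee_rot: [[-0.929, -0.371, 0.0], [-0.371, 0.929, -0.0], [-0.0, -0.0, -1.0]]
wrist_force: [-0.2, -0.2, -0.6]
gripper_width: 0.701
gripper_force: 30.0
```

Emit:
arm_command(
  motion=[
    [50,0,0,1,0,0,0],
    [50,0,0,0.5,0,0,0],
    [50,0,0,0,0,0,0],
    [50,0,0,0,0,0,0],
  ],
)

```text
time_s: 7.3
tcp_pos: [0.4771, -0.1294, 0.0167]
ee_rot: [[-0.929, -0.371, 0.0], [-0.371, 0.929, -0.0], [-0.0, -0.0, -1.0]]
wrist_force: [0.2, 0.2, 0.3]
gripper_width: 0.702
gripper_force: 30.0
```

Emit:
arm_command(
  motion=[
    [87,0,0,0,0,0,0],
    [87,0,0,0,0,0,0],
    [87,0,0,0,0,0,0],
    [87,0,0,0,0,0,0],
    [87,0,0,-15,0,0,0],
    [87,0,0,-35,0,0,0],
    [87,0,0,-40,0,0,0],
    [87,0,0,-40,0,0,0],
  ],
)

```text
time_s: 8.1
tcp_pos: [0.4765, -0.1294, 0.1478]
ee_rot: [[-0.929, -0.371, -0.001], [-0.371, 0.929, -0.0], [0.001, 0.0, -1.0]]
wrist_force: [0.5, -0.2, 0.1]
gripper_width: 1.002
gripper_force: 0.0
```

Emit:
arm_command(
  motion=[
    [87,0,0,0,0,0,0],
    [87,0,0,0,0,0,0],
  ],
)

```text
time_s: 8.3
tcp_pos: [0.4772, -0.1292, 0.1474]
ee_rot: [[-0.929, -0.37, 0.002], [-0.37, 0.929, 0.001], [-0.002, -0.0, -1.0]]
wrist_force: [-0.4, -0.0, -0.8]
gripper_width: 0.999
gripper_force: 0.0
```

Run:
```python
from h import *
s=sense();print(s['time_s'],s['tcp_pos'],np.round(s['ee_rot'],4))
w=save('wrist','w5.png')[:,:,::-1].copy();m=camera_model('wrist')
w=cv2.resize(w,None,fx=4,fy=4,interpolation=cv2.INTER_CUBIC)
for z,r,c in((.058,.026,(0,0,255)),(.031,.0305,(0,255,0)),(.005,.04,(255,0,0))):
  for t in np.linspace(0,6.28,100):
    q=px(m,np.array([.4771+r*np.cos(t),-.1294+r*np.sin(t),z])); cv2.circle(w,(int(q[1]*4),int(q[0]*4)),1,c,-1)
r,c=[int(4*v) for v in px(m,np.array([.4771,-.1294,.045]))]
print(r,c);cv2.imwrite('pics/ov5.png',w[r-300:r+300,c-350:c+350])
```

```text
8.3 [ 0.47718033 -0.12922445  0.14737873] [[-9.289e-01 -3.704e-01  2.400e-03]
 [-3.704e-01  9.289e-01  6.000e-04]
 [-2.400e-03 -3.000e-04 -1.000e+00]]
868 1111
```

View pics/ov5.png

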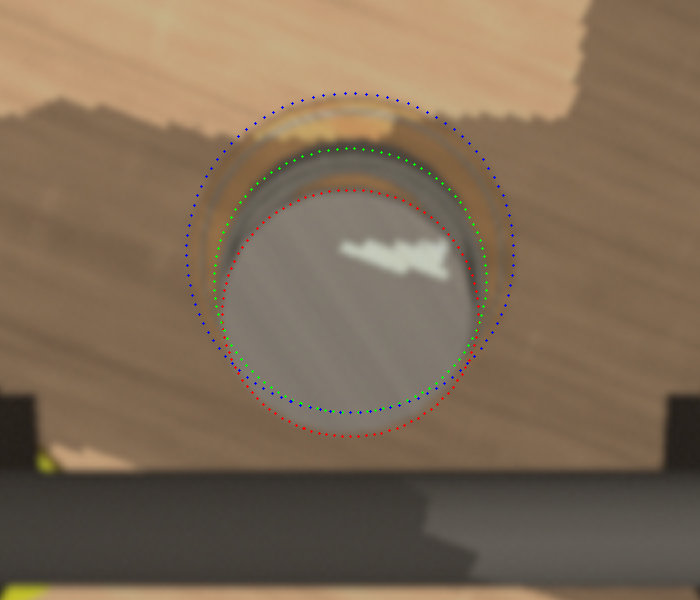

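The base lies flat on the post top, matching the red ellipse, with the ring down round the post on the foot. Next I'll grip the base near the fingertips.

Emit:
arm_command(
  motion=[
    [87,0,0,20,0,0,0],
    [87,0,0,30,0,0,0],
    [87,0,0,25,0,0,0],
    [87,0,0,11,0,0,0],
    [87,0,0,0,0,0,0],
    [87,0,0,0,0,0,0],
    [87,0,0,0,0,0,0],
  ],
)

```text
time_s: 9.05
tcp_pos: [0.4778, -0.1294, 0.0615]
ee_rot: [[-0.929, -0.371, 0.002], [-0.371, 0.929, -0.0], [-0.002, -0.001, -1.0]]
wrist_force: [-0.1, 1.0, -0.4]
gripper_width: 0.999
gripper_force: 0.0
```

Emit:
arm_command(
  motion=[
    [65,0,0,0,0,0,0],
    [60,0,0,0,0,0,0],
    [57,0,0,0,0,0,0],
    [55,0,0,0,0,0,0],
    [45,0,0,0,0,0,0],
    [45,0,0,0,0,0,0],
    [45,0,0,0,0,0,0],
  ],
)

```text
time_s: 9.75
tcp_pos: [0.477, -0.1294, 0.0606]
ee_rot: [[-0.929, -0.371, 0.0], [-0.371, 0.929, -0.0], [-0.0, -0.0, -1.0]]
wrist_force: [-0.5, 0.1, 0.7]
gripper_width: 0.573
gripper_force: 30.0
```

Emit:
arm_command(
  motion=[
    [45,0,0,0,0,0,0],
    [45,0,0,0,0,0,0],
  ],
)

```text
time_s: 9.95
tcp_pos: [0.477, -0.1294, 0.0606]
ee_rot: [[-0.929, -0.371, 0.0], [-0.371, 0.929, -0.0], [-0.0, -0.0, -1.0]]
wrist_force: [-0.7, 0.0, 0.8]
gripper_width: 0.572
gripper_force: 30.0
```

Run:
```python
from h import *
s=sense();print(s['time_s'],s['tcp_pos'],s['gripper_width'],s['gripper_force'])
w=save('wrist','w6.png')[:,:,::-1].copy();m=camera_model('wrist')
w=cv2.resize(w,None,fx=3,fy=3,interpolation=cv2.INTER_CUBIC)
for z,r,c in((.058,.026,(0,0,255)),(.031,.0305,(0,255,0))):
  for t in np.linspace(0,6.28,100):
    q=px(m,np.array([.4771+r*np.cos(t),-.1294+r*np.sin(t),z])); cv2.circle(w,(int(q[1]*3),int(q[0]*3)),1,c,-1)
r,c=[int(3*v) for v in px(m,np.array([.4771,-.1294,.045]))]
print(r,c);cv2.imwrite('pics/ov6.png',w[r-300:r+250,c-350:c+350])
```

```text
9.95 [ 0.47700686 -0.1293744   0.06064238] 0.5723610982361058 30.000228881835938
760 835
```

View pics/ov6.png

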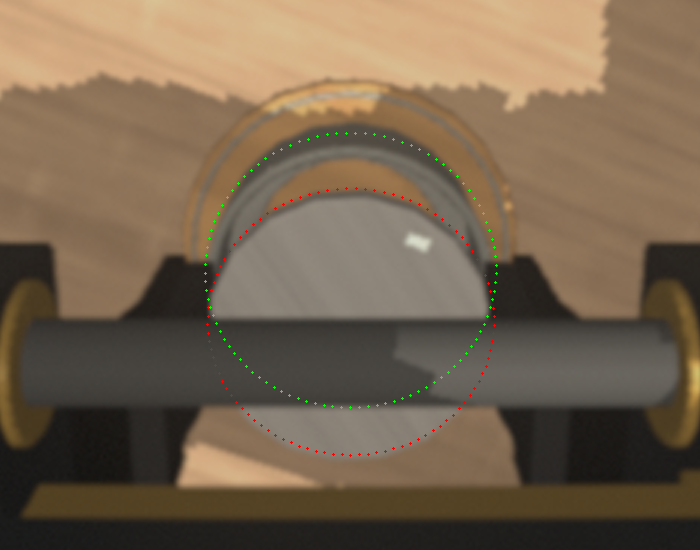

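The base is held level (crop centre about (350,320)) and the ring is still down on the foot. Lifting and carrying it to the board.

Emit:
arm_command(
  motion=[
    [45,0,0,-5,0,0,0],
    [45,0,0,-10,0,0,0],
    [45,0,0,-20,0,0,0],
    [45,0,0,-20,0,0,0],
    [45,-5,10,-10,0,0,0],
    [45,-10,20,0,0,0,0],
    [45,-16,30,0,0,0,0],
    [45,-16,30,0,0,0,0],
  ],
)

```text
time_s: 10.8
tcp_pos: [0.4871, -0.0269, 0.1259]
ee_rot: [[-0.929, -0.37, 0.001], [-0.37, 0.929, 0.0], [-0.001, 0.0, -1.0]]
wrist_force: [1.0, -0.4, 0.4]
gripper_width: 0.572
gripper_force: 30.0
```

Emit:
arm_command(
  motion=[
    [45,-16,30,0,0,0,0],
    [45,-16,30,0,0,0,0],
    [45,-16,30,0,0,0,0],
    [45,-16,30,0,0,0,0],
    [45,-16,30,0,0,0,0],
    [45,-16,30,0,0,0,0],
    [45,-12,20,0,0,0,0],
    [45,-6,11,0,0,0,0],
  ],
)

```text
time_s: 11.6
tcp_pos: [0.5147, 0.2123, 0.1256]
ee_rot: [[-0.928, -0.373, 0.0], [-0.373, 0.928, 0.0], [-0.0, 0.0, -1.0]]
wrist_force: [0.1, 0.1, -0.3]
gripper_width: 0.57
gripper_force: 30.0
```

Emit:
arm_command(
  motion=[
    [45,0,0,10,0,0,0],
    [45,0,0,20,0,0,0],
    [45,0,0,20,0,0,0],
    [45,0,0,10,0,0,0],
    [45,0,0,5,0,0,0],
    [45,0,0,0,0,0,0],
    [45,0,0,0,0,0,0],
  ],
)

```text
time_s: 12.3
tcp_pos: [0.5154, 0.2099, 0.0612]
ee_rot: [[-0.929, -0.371, 0.001], [-0.371, 0.929, 0.001], [-0.001, 0.0, -1.0]]
wrist_force: [0.0, 0.2, -0.4]
gripper_width: 0.571
gripper_force: 30.0
```

Emit:
arm_command(
  motion=[
    [45,0,0,10,0,0,0],
    [45,0,0,10,0,0,0],
    [45,0,0,5,0,0,0],
    [45,0,0,3,0,0,0],
    [45,0,0,1,0,0,0],
    [45,0,0,0,0,0,0],
    [45,0,0,0,0,0,0],
  ],
)

```text
time_s: 13.0
tcp_pos: [0.5151, 0.2101, 0.0318]
ee_rot: [[-0.929, -0.371, 0.0], [-0.371, 0.929, 0.0], [-0.001, 0.0, -1.0]]
wrist_force: [0.0, -0.3, -0.2]
gripper_width: 0.568
gripper_force: 30.0
```

Emit:
arm_command(
  motion=[
    [45,0,0,0.5,0,0,0],
    [45,0,0,0.5,0,0,0],
    [45,0,0,0,0,0,0],
    [45,0,0,0,0,0,0],
  ],
)

```text
time_s: 13.4
tcp_pos: [0.515, 0.21, 0.0308]
ee_rot: [[-0.929, -0.371, 0.0], [-0.371, 0.929, 0.0], [-0.0, 0.0, -1.0]]
wrist_force: [0.4, -0.1, 1.3]
gripper_width: 0.571
gripper_force: 30.0
```

Emit:
arm_command(
  motion=[
    [45,0,0,0.4,0,0,0],
    [45,0,0,0,0,0,0],
    [45,0,0,0,0,0,0],
  ],
)

```text
time_s: 13.7
tcp_pos: [0.5151, 0.21, 0.0308]
ee_rot: [[-0.929, -0.371, 0.001], [-0.371, 0.929, 0.0], [-0.001, -0.0, -1.0]]
wrist_force: [-1.5, -1.0, 5.6]
gripper_width: 0.57
gripper_force: 30.0
```

Emit:
arm_command(
  motion=[
    [52,0,0,0,0,0,0],
    [55,0,0,0,0,0,0],
    [60,0,0,0,0,0,0],
    [75,0,0,0,0,0,0],
    [87,0,0,0,0,0,0],
    [87,0,0,0,0,0,0],
    [87,0,0,0,0,0,0],
    [87,0,0,-10,0,0,0],
  ],
)

```text
time_s: 14.5
tcp_pos: [0.5137, 0.2091, 0.0389]
ee_rot: [[-0.929, -0.37, -0.003], [-0.37, 0.929, -0.002], [0.004, -0.001, -1.0]]
wrist_force: [-0.0, -0.3, -0.4]
gripper_width: 0.98
gripper_force: 0.0
```

Emit:
arm_command(
  motion=[
    [87,0,0,-30,0,0,0],
    [87,0,0,-40,0,0,0],
    [87,0,0,-40,0,0,0],
    [87,0,0,-20,0,0,0],
    [87,0,0,0,0,0,0],
    [87,0,0,0,0,0,0],
    [87,0,0,0,0,0,0],
    [87,0,0,0,0,0,0],
  ],
)

```text
time_s: 15.3
tcp_pos: [0.5141, 0.2092, 0.1685]
ee_rot: [[-0.929, -0.37, -0.003], [-0.37, 0.929, -0.002], [0.003, -0.001, -1.0]]
wrist_force: [0.4, -0.9, 0.5]
gripper_width: 0.997
gripper_force: 0.0
```

Run:
```python
from h import *
s=sense();print(s['time_s'],s['tcp_pos'],s['joint_velocities'])
b=save('scene','s7.png');w=save('wrist','w7.png').copy();m=camera_model('wrist')
for t in np.linspace(0,6.28,60):
    q=px(m,np.array([.515+.026*np.cos(t),.21+.026*np.sin(t),.028])); cv2.circle(w,(int(q[1]),int(q[0])),0,(255,0,0),-1)
cv2.imwrite('pics/m7.png',np.hstack([w[:360,170:400],cv2.resize(b[190:350,110:350],(540,360))])[:,:,::-1])
```

```text
15.3 [0.51413857 0.2092248  0.16853961] [ 0.07482116  0.03365685  0.42154491  0.20848443 -0.01173619 -0.21025647]
```

View pics/m7.png

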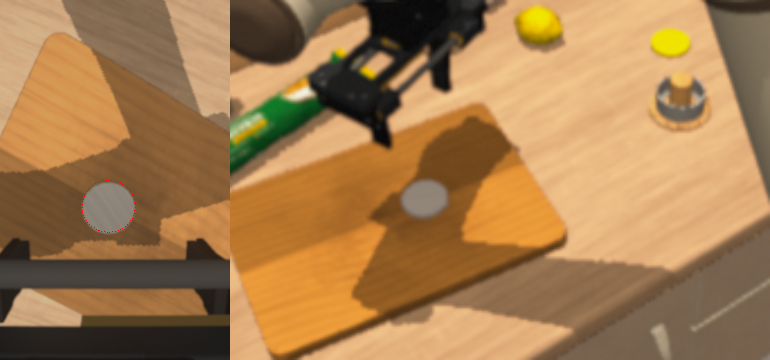

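The picture shows the base flat on the board (wrist crop (208,108), on the predicted outline), the ring level and fully down round the post (scene crop (100,680)), and the gripper clear. Handing in.

```bash
python3 -c "
from station import *
print(finish_job())"
```

```text
the job is handed in; nothing more can be done
None
```

I handed the job in at about 15 s of robot time: the last pictures show the ring fully down round the post and the aluminium base lying flat on the chopping board, with the gripper clear.

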